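Close the test chamber's access cover and hold it on its seal

ROBOT

A 6-joint arm with a two-finger parallel gripper is mounted at the origin on a cart in front of the work surface, level with it; the furniture and walls round the work are solid. World frame = base frame: x ahead of the robot, y to its left, z up, the work surface at z = 0. Lengths are in mm, angles in rad, forces in N, time in s.
With the tool pointing down it reaches from about 350 to 875 mm from the base axis. Payload 4.2 kg.
Tool frame: the origin (TCP) lies at the very end of the fingers, on their centre line; the grasp point (between the pads) lies 19 mm behind it; z points along the fingers, y is the direction in which the jaws open and shut (so a half turn about z gives the same grasp; the last joint's range is limited). The gripper opens to 85 mm and grips with 20 to 120 N. Pads are 22 mm wide; open, the fingers measure 114 mm over their backs; the gripper's body (76 mm by 85 mm) begins 54 mm behind the grasp point. The pads swing forward as they close: fully open they stand 13 mm farther back than shut.
Start: joints at [1.493, 0.385, 0.008, 0, -1.194, -0.259], TCP at [206.51, 589.875, 231.312] pointing down, gripper open.
Joint ranges: [-3.14, 3.14], [-1.21, 2.06], [-1.07, 1.41], [-3.16, 2.05], [-2.99, -0.16], [-3.1, 3.1]. Speed limits (rad/s): [2.79, 2.79, 3.14, 3.14, 3.14, 3.14].

INTERFACE

Orientations are given as [roll, pitch, yaw] about the fixed x, y, z axes, in that order (R = Rz(yaw) Ry(pitch) Rx(roll)).
In Python, from workcell import readout, vision, workorder, look_for, cut_out gives the robot as it stands.
- The arm moves only by the tool carry_out, never from a script. Its argument "moves" is a list of rows, each a list of 3 entries, a list of its own where there are three numbers: the turn, a rotation vector about the tool's x, y, z in degrees, then the shift along the tool's x, y, z in cm, then the opening, from 0 (shut) to 1 (fully open). A call has 1 to 8 rows; each row is the pose to reach, as a shift and turn from the pose commanded when the call began, along the tool's axes at that moment; what a row does not reach only later rows make up. A row lasts 1/10 s, in which the tool goes at most 50 mm and 8.59 degrees, less where a joint would pass 70% of its speed; a pose out of reach is approached as far as the arm can. A call with a gripper value outside its range is refused whole. The fingers move at their own pace and stop on an object; "newtons" is the grip in N (left out, the last holds). Time passes only in rows, so rows that repeat a pose let the fingers close. It gives the time, the measured TCP pose, the force and the opening at its end, in the units of the state.
- readout.get_state(): the state, without advancing time (a new reading comes with each control period).
- vision.snapshot(name): name is "side" or "top"; returns a dict with "image" (400x640x3 uint8, red, green, blue), "camera_matrix" (3x3 intrinsics, pixels), "eye" and "rotation" of the camera in the world. Camera axes: x right, y down, z forward; pixel columns grow to the right and rows downward; lengths in mm; the calibration is good to about 2 mm. A picture is of the moment at which its call begins. There is no depth.
- workorder.finish_job(): hands the job in, once; it reports no verdict.
Trained networks look in a picture, given as the dict that the camera call returned (one of the last four; its "shot" number tells which), for a name from the list of things; names that differ only in an ending like _2 or _b are one class to them, and where a whole thing is asked for, a point or a joint stands for the part that bears it (a point fixed in the world has none). Each returns a list of dicts, best first, with "conf" (0 to 1); they miss things now and then, are a little off and sometimes report something else, mostly with a low value. They report only what shows in the picture. A call takes as long as a camera call.
- look_for(name, picture): "location" ([x, y, z] in mm, in world coordinates, good to about 4 mm: the middle of the surface that is visible of it).
- cut_out(name, picture): "pixels" (400x640 bool, what is visible of it).
The state is a dict: "clock": time; "qpos": joint angles; "joint_vel": joint speeds; "effort": joint torques, N m; "ee_pos": TCP position; "ee_rot": TCP orientation; "contact_force": force on the tool from outside, world axes, zero at the start; "moment": the same for the moment, N m; "gripper_width": finger opening in mm.
Only numpy, scipy, OpenCV 4.12 (cv2) and the standard library are available. Lean on these libraries where they do the work, as an engineer would, in place of code of your own. Each camera call takes 0.05 s, during which the arm holds its last target.

TASK

Close the grey test chamber: slide its access cover fully home under the hood, then turn the winged quarter-turn fastener on the cover until its slot lines up with the index lines on the cover, and press the cover fully down onto its seal. Do not let go: finish while still holding the cover pressed down, so that the leak test can run. Leave the other things on the table where they are.

Things in the scene. Friction and masses are not known exactly. Their poses are not given: they have to be found in the camera images.
- chamber: test chamber, a grey metal housing fixed to the table, 130 mm wide (x), 240 mm long (y), its feet 168 mm wide; origin: centre of its underside, z up. Side lips reach 61.5 mm high; the hood at its +y end (y 92 to 120 mm) reaches 68.5 mm. The cover, a metal plate 98 x 120 x 5 mm (top face 55 mm above the table), slides along y under the lips and closes towards +y, its far edge under the hood
- home_point (a point): fixed point of the chamber where the fastener's axis stands when the cover is home (x = 0, y = +45 mm of the chamber), 55 mm above the table; axes as the chamber's. In a rib below it is a slot along y that the fastener's key enters only when the cover is home and the fastener in line
- wing_grip (a point): grip point of the fastener, on its turning axis, 80 mm above the table. The fastener, in the middle of the cover, is an upright flat wing, 10 mm thick (this point's x axis), 36 mm long (its y axis), from 58 to 88 mm above the table, on a round base 36 mm across; a dark slot runs along the wing's top. The point moves with the cover and turns with the fastener
- cover_slide (a joint): how far the cover is open, m: 0 = home, up to 0.090; it slides against about 1.5 N of friction and stays where it is left
- cover_press (a joint): how far the cover is pressed down, m: 0 = resting on its springs, 0.005 = fully down on its seal. Springs push it up again when let go; fully down takes about 10 N on the wing or the cover. It stops at about 0.0015 unless the cover is home and the fastener in line
- fastener (a joint): angle of the fastener, rad, counterclockwise positive seen from above: 0 = wing and slot in line with the index lines and the chamber's y axis; it starts 0.75 to 1.4 and so is turned clockwise; stops at -0.35 and 1.75, none at 0; turns against about 0.06 N m of friction
- seal_block_1: white square block with a round seat, 44x50x18 mm; a bystander, origin at the centre of its underside
- tape_roll_1: small roll of tape, 53 mm across, 14 mm high; a bystander, origin at the centre of its underside
- spare_nest: metal cylinder with a side port, 47x60x51 mm; a bystander, origin at the centre of its underside
- clear_cap_11: clear moulded cap, 20 mm across, 12 mm high; a bystander, origin at the centre of its underside
- oil_bottle: small bottle with a pointed spout, 41 mm across, 125 mm high; a bystander, origin at the centre of its underside

How it is judged:
By the outcome, as a careful person would: the job done as asked, in the order asked, and still so for the second after the job is handed in, while the arm keeps its last pose, push and grip.
It also fails if it takes over 38 s, if anything falls off the work surface, if the arm or the gripper's body presses on something with over 40 N, if the wrist force passes 120 N, or if a joint passes its speed limit or range.

## Working session

There is one attempt and no reset: what is moved stays moved. The work goes in short steps, Python scripts to look and compute and a tool call to move; the robot and the scene stay as the last step left them, time stands still between calls to the robot, and variables do not carry over. Pictures are saved under pics/ and viewed, and the job is handed in when it is done.

Besides the shell and the picture viewer there is one more tool, called after "Emit:" in YAML: its name, and indented under it one key for each argument. carry_out: Moves the arm, as the interface text tells. Its arguments: {"type":"object","properties":{"moves":{"type":"array"},"newtons":{"type":"number"}},"required":["moves"]}

```bash
mkdir -p pics; ls; cat > h.py <<'E'
import numpy as np, cv2
from workcell import readout, vision, workorder, look_for, cut_out
def save(p,n): cv2.imwrite('pics/'+n,cv2.cvtColor(p['image'],cv2.COLOR_RGB2BGR))
def ray(p,u,v):
    d=np.array(p['rotation'])@np.linalg.inv(np.array(p['camera_matrix']))@np.array([u,v,1.0]); return np.array(p['eye']),d/np.linalg.norm(d)
def atz(p,u,v,z):
    e,d=ray(p,u,v); return e+d*(z-e[2])/d[2]
def proj(p,X):
    c=np.array(p['rotation']).T@(np.array(X)-np.array(p['eye'])); q=np.array(p['camera_matrix'])@c; return q[:2]/q[2]
def tri(p,a,q,b):
    e1,d1=ray(p,*a); e2,d2=ray(q,*b)
    s=np.linalg.lstsq(np.stack([d1,-d2],1),e2-e1,rcond=None)[0]
    x,y=e1+s[0]*d1,e2+s[1]*d2
    return (x+y)/2,np.linalg.norm(x-y)
E
python3 - <<'E'
from h import *
print(readout.get_state())
for n in ['top','side']:
    p=vision.snapshot(n); save(p,n+'0.png'); print(n,p['eye'],p['rotation'],p['camera_matrix'])
    for t in ['chamber','wing_grip','home_point','oil_bottle','spare_nest','cover_slide']:
        try: print(t,[(r['conf'],np.round(r['location'],1)) for r in look_for(t,p)][:2])
        except Exception as e: print(t,e)
E
```

```text
pics
{'clock': 0.0, 'qpos': array([ 1.49263447e+00,  3.85522418e-01,  6.62615114e-03, -5.05914064e-04,
       -1.19397806e+00, -2.58581755e-01]), 'joint_vel': array([ 1.20322753e-03, -1.80569117e-03,  1.10086576e-05,  7.09212459e-04,
       -7.03979074e-04, -3.94994058e-04]), 'effort': array([-2.97968199e-04, -3.92282903e+01,  1.88402277e+01,  4.18622553e+00,
       -4.59313320e-03,  9.82347856e-07]), 'ee_pos': array([206.30775943, 589.35187175, 230.24128042]), 'ee_rot': array([ 3.13946350e+00, -7.69713086e-05, -3.36930180e-01]), 'contact_force': array([-0.2272237 , -1.42377477,  0.36057994]), 'moment': array([-0.01723395, -0.02501077, -0.04259834]), 'gripper_width': 85.25374415136211}
top [ 363.43790329  102.27327979 1109.37069091] [-2.92424339e+00  1.16531379e-03 -1.69400774e+00] [[513.44758675   0.         315.1790184 ]
 [  0.         513.44758675 191.15333771]
 [  0.           0.           1.        ]]
chamber [(0.82, array([563.7, -29.6,  55.9]))]
wing_grip [(0.62, array([484.9,  71.5,  15.2]))]
home_point [(0.87, array([560.9, -29.6,  55. ]))]
oil_bottle [(0.72, array([637.2, 353.6,  69.8])), (0.62, array([547.6, -59.2,  56.6]))]
spare_nest [(0.83, array([ 626.2, -161.9,   46.9]))]
cover_slide [(0.66, array([547.3, -60.9,  53. ]))]
side [  28.06718037 -740.10158488  927.32641831] [-2.26680607 -0.0120289  -0.5764588 ] [[487.88493029   0.         323.76788536]
 [  0.         487.88493029 199.21578588]
 [  0.           0.           1.        ]]
chamber [(0.89, array([545.2, -64.7,  60. ]))]
wing_grip [(0.53, array([542.5, -61.2,  72.7]))]
home_point [(0.95, array([549. , -60.9,  51.9]))]
oil_bottle [(0.65, array([637.1, 350.7,  51.1]))]
spare_nest [(0.77, array([ 619.1, -178.2,   43.5]))]
cover_slide [(0.88, array([545.3, -68.2,  57. ]))]
```

```bash
sed -i "s/np.array(p\['rotation'\])/Rm(p)/g" h.py; cat >> h.py <<'E'
from scipy.spatial.transform import Rotation as Ro
def Rm(p):
    r=np.array(p['rotation']); return r if r.shape==(3,3) else Ro.from_euler('xyz',r).as_matrix()
def crop(p,n,c,w=130,h=100,s=5):
    # crop around c, upscaled
    u,v=map(int,c); u0=max(0,u-w//2); v0=max(0,v-h//2)
    im=p['image'][v0:v0+h,u0:u0+w]; im=cv2.resize(im,None,fx=s,fy=s,interpolation=cv2.INTER_CUBIC)
    cv2.imwrite('pics/'+n,cv2.cvtColor(im,cv2.COLOR_RGB2BGR)); print(n,'origin',u0,v0,'scale',s)
E
python3 - <<'E'
from h import *
for n in ['top','side']:
    p=vision.snapshot(n); c=proj(p,[550,-55,60]); print(c, proj(p,readout.get_state()['ee_pos'])); crop(p,n+'c0.png',c,200,150,4)
E
```

```text
[379.74309776 203.92869583] [ 21.82635856 444.30295271]
topc0.png origin 279 128 scale 4
[345.33151302 245.55456692] [116.25027142 110.84353265]
sidec0.png origin 245 170 scale 4
```

View pics/top0.png

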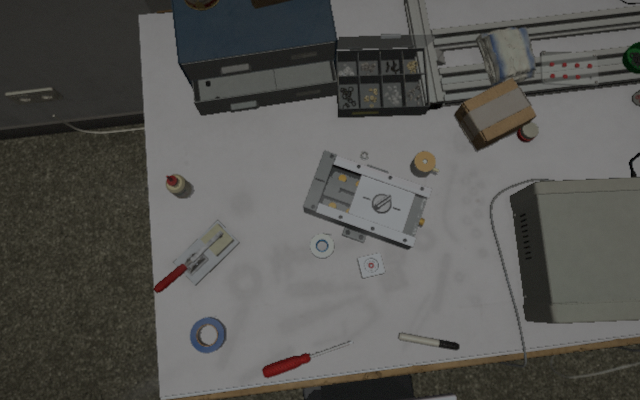

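View pics/side0.png

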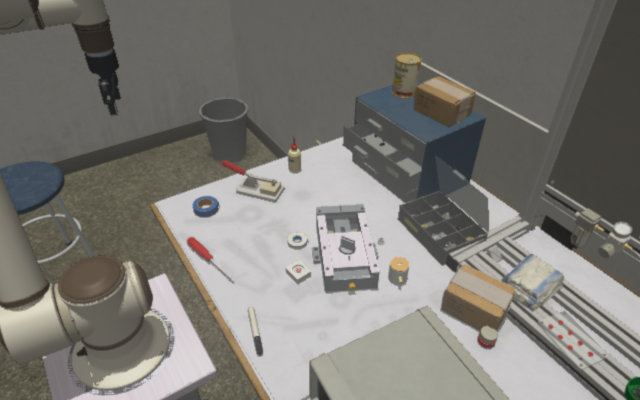

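View pics/topc0.png

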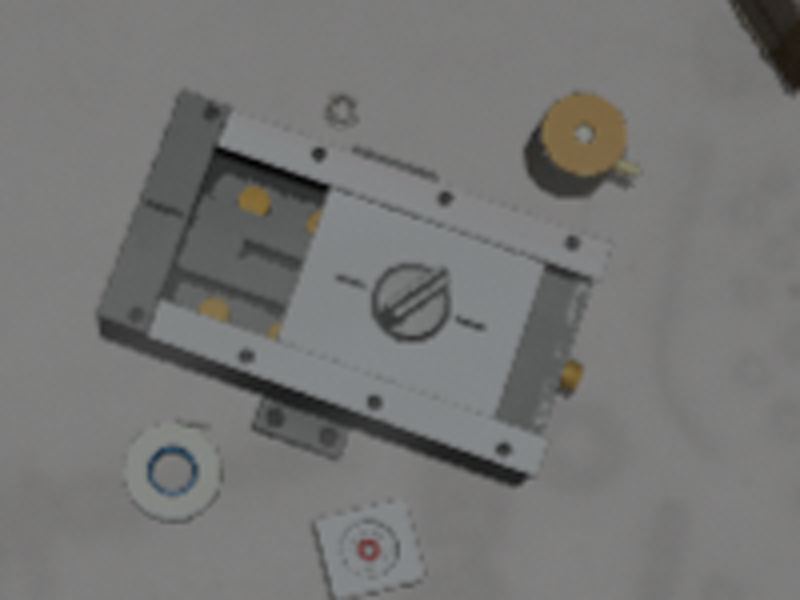

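View pics/sidec0.png

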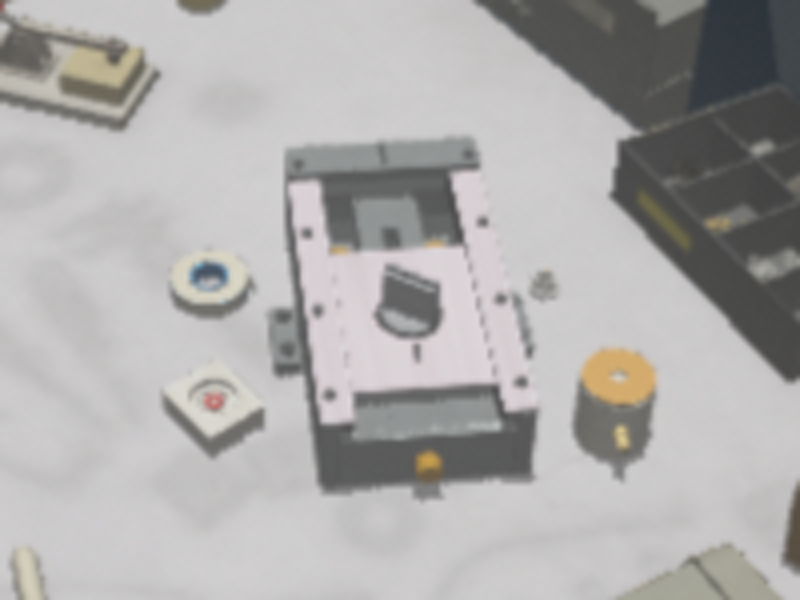

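```bash
python3 - <<'E'
from h import *
T=vision.snapshot('top'); S=vision.snapshot('side')
t=lambda u,v:(279+(u+.5)/4-.5,128+(v+.5)/4-.5)
s=lambda u,v:(245+(u+.5)/4-.5,170+(v+.5)/4-.5)
P={}
for n,a,b in [('wing topA',(390,318),None),('wing topB',(445,273),None)]:
    print(n,atz(T,*t(*a),88))
for n,a in [('idx hood side',(350,280.5)),('idx back',(471,323.5)),('base ctr',(411,302)),('cover far L',(330,188)),('cover far R',(283,338)),('cover near L',(545,265)),('cover near R',(495,417))]:
    print(n,atz(T,*t(*a),55 if 'base' not in n else 58))
for n,a,z in [('hood far L',(185,90),68.5),('hood far R',(98,313),68.5),('lip near L',(612,240),61.5),('lip near R',(535,478),61.5),('hood line a',(143,203),68.5),('hood line b',(183,214),68.5)]:
    print(n,atz(T,*t(*a),z))
for n,a,z in [('hood far R(-x?)',(285,150),68.5),('hood far other',(475,139),68.5),('lip near a',(322,424),61.5),('lip near b',(537,406),61.5),('wing top a',(386,267),88),('wing top b',(440,288),88),('idx back',(416,352),55)]:
    print('S',n,atz(S,*s(*a),z))
for n,a,b in [('wing end far',(445,273),(440,288)),('wing other',(388,320),(386,267)),('idx back',(471,323.5),(416,352)),('corner nearL',(612,240),(537,406)),('hoodfarL',(185,90),(475,139)),('hoodfarR',(98,313),(285,150))]:
    print('tri',n,tri(T,t(*a),S,s(*b)))
E
```

```text
wing topA [539.40930884 -42.55435926  88.        ]
wing topB [558.97807068 -73.73659627  88.        ]
idx hood side [567.45518571 -29.39320183  55.        ]
idx back [537.00491918 -88.73570953  55.        ]
base ctr [551.62533909 -58.93319499  58.        ]
cover far L [618.26078986 -26.09431899  55.        ]
cover far R [541.47278252   9.6539232   55.        ]
cover near L [ 563.07523625 -132.17713913   55.        ]
cover near R [486.95799027 -93.34180016  55.        ]
hood far L [677.30616671  43.97928929  68.5       ]
hood far R [563.90310826 103.72827358  68.5       ]
lip near L [ 570.73698847 -167.70860946   61.5       ]
lip near R [ 452.74656065 -107.39426418   61.5       ]
hood line a [619.02577756  73.53505709  68.5       ]
hood line b [610.59745796  53.56733931  68.5       ]
S hood far R(-x?) [560.96128817  99.62553427  68.5       ]
S hood far other [676.16395817  40.49802889  68.5       ]
S lip near a [ 452.94009398 -111.48413075   61.5       ]
S lip near b [ 567.52542273 -167.7670274    61.5       ]
S wing top a [542.54739454 -45.62709914  88.        ]
S wing top b [559.95284298 -78.24347696  88.        ]
S idx back [536.12997478 -89.20691294  55.        ]
tri wing end far (array([560.94567252, -74.98587602,  84.24011426]), np.float64(2.6896472145567047))
tri wing other (array([541.40530415, -42.90951293,  85.46007176]), np.float64(5.302075314822229))
tri idx back (array([536.85120733, -88.73696333,  54.27641601]), np.float64(0.589479919826185))
tri corner nearL (array([ 569.67062816, -167.33648118,   60.38467119]), np.float64(2.7772577911695615))
tri hoodfarL (array([678.55961573,  43.69386264,  65.01890128]), np.float64(0.4273345817319308))
tri hoodfarR (array([564.29304274, 103.93842535,  63.96977015]), np.float64(1.0317527063738863))
```

```bash
cat >> h.py <<'E'
def move(cmd,tgt):
    # cmd,tgt: (x,y,z,yawdeg), tool pointing down
    R=lambda d:Ro.from_euler('xyz',[180,0,d],degrees=True)
    a,b=R(cmd[3]),R(tgt[3])
    print('turn',np.round((a.inv()*b).as_rotvec(degrees=True),2),'shift cm',np.round(a.inv().apply(np.array(tgt[:3])-np.array(cmd[:3]))/10,2))
E
python3 - <<'E'
from h import *
a=(206.5,589.9,231.3,-19.3); move(a,(551,-60,160,-60))
E
```

```text
turn [ 0.  -0.  40.7] shift cm [53.99 49.95  7.13]
```

Emit:
carry_out:
  moves:
    - [[0,0,5],[4.5,4.2,0.6],0.6]
    - [[0,0,10],[9,8.4,1.2],0.6]
    - [[0,0,15],[13.5,12.6,1.8],0.6]
    - [[0,0,20],[18,16.8,2.4],0.6]
    - [[0,0,20],[22.5,21,3],0.6]
    - [[0,0,20],[27,25,3.5],0.6]
    - [[0,0,20],[27,25,3.5],0.6]
    - [[0,0,20],[27,25,3.5],0.6]
  newtons: 30

```text
clock: 1.7
ee_pos: [379.3, 261.2, 196.1]
ee_rot: [3.141, 0.0, -0.689]
contact_force: [0.2, -0.0, 0.5]
gripper_width: 51.1
```

```bash
python3 - <<'E'
from h import *
s=readout.get_state();print(s['ee_pos'],np.degrees(s['ee_rot'][2]),s['joint_vel'].round(3))
move((378.7,264.7,196.3,-39.3),(551,-60,140,-60))
E
```

```text
[379.25102319 261.20714619 196.12855593] -39.48251127646134 [-0.363 -0.013 -0.048  0.003  0.066  0.363]
turn [ 0.  -0.  20.7] shift cm [33.9  14.21  5.63]
```

Emit:
carry_out:
  moves:
    - [[0,0,5],[4.5,1.9,0.8],0.6]
    - [[0,0,10],[9,3.8,1.5],0.6]
    - [[0,0,15],[13.5,5.7,2.2],0.6]
    - [[0,0,20.7],[18,7.6,3],0.6]
    - [[0,0,20.7],[22.5,9.5,3.8],0.6]
    - [[0,0,20.7],[27,11.4,4.5],0.6]
    - [[0,0,20.7],[31.5,13.2,5.2],0.6]
    - [[0,0,20.7],[33.9,14.2,5.6],0.6]

```text
clock: 2.5
ee_pos: [552.3, -62.9, 139.7]
ee_rot: [3.141, -0.0, -1.05]
contact_force: [-0.4, 0.2, -0.7]
gripper_width: 51.2
```

Emit:
carry_out:
  moves:
    - [[0,0,0],[0,0,0],0.6]
    - [[0,0,0],[0,0,0],0.6]
    - [[0,0,0],[0,0,0],0.6]

```text
clock: 2.8
ee_pos: [550.9, -59.2, 140.6]
ee_rot: [-3.141, 0.0, -1.046]
contact_force: [-0.2, 0.0, -0.0]
gripper_width: 51.4
```

```bash
python3 - <<'E'
from h import *
s=readout.get_state();print(s['ee_pos'],np.degrees(s['ee_rot']),s['joint_vel'].round(3))
for n in ['top','side']:
    p=vision.snapshot(n); c=proj(p,[550,-55,60]); crop(p,n+'c1.png',c,200,150,4); print(proj(p,s['ee_pos']))
E
```

```text
[550.85557418 -59.22664888 140.58499401] [-1.79984169e+02  9.01857540e-04 -5.99485637e+01] [ 0.013 -0.01  -0.003 -0.001  0.001  0.002]
topc1.png origin 279 128 scale 4
[386.92655064 195.23618722]
sidec1.png origin 245 170 scale 4
[348.00980389 222.57804763]
```

View pics/topc1.png

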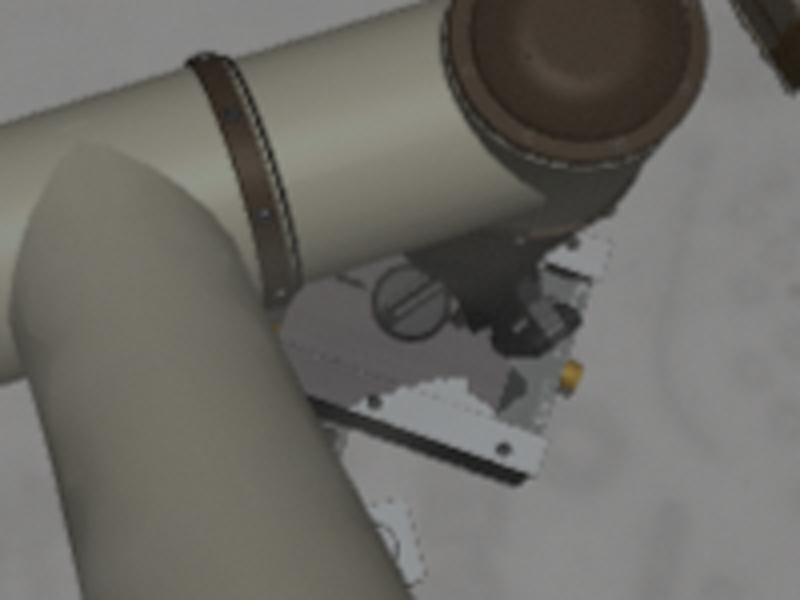

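View pics/sidec1.png

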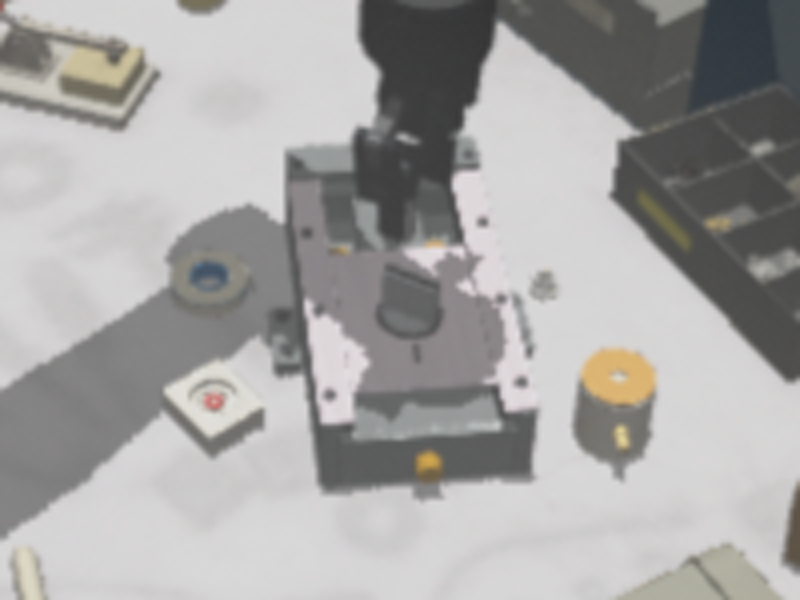

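```bash
python3 - <<'E'
from h import *
s=readout.get_state()
for n,o in [('top',(279,128)),('side',(245,170))]:
    p=vision.snapshot(n)
    for z in (140,160,200):
      for d in (-32,32):
        X=s['ee_pos']*[1,1,0]+[0,0,z]+d*np.array([.866,.5,0]); print(n,z,d,((proj(p,X)-o)*4).round())
    print(((proj(p,[551,-60,88])-o)*4).round(),np.array(o))
E
```

```text
top 140 -32 [473. 321.]
top 140 32 [389. 218.]
top 160 -32 [479. 313.]
top 160 32 [394. 208.]
top 200 -32 [493. 297.]
top 200 32 [405. 187.]
[419. 290.] [279 128]
side 140 -32 [389. 243.]
side 140 32 [434. 179.]
side 160 -32 [390. 218.]
side 160 32 [436. 154.]
side 200 -32 [393. 166.]
side 200 32 [439. 103.]
[409. 274.] [245 170]
```

```bash
python3 - <<'E'
from h import *
T=vision.snapshot('top');S=vision.snapshot('side')
t=lambda u,v:(279+(u+.5)/4-.5,128+(v+.5)/4-.5)
s=lambda u,v:(245+(u+.5)/4-.5,170+(v+.5)/4-.5)
for a,b in [((416.5,295.5),(413,277.5))]:
  print(tri(T,t(*a),S,s(*b)),atz(T,*t(*a),88),atz(S,*s(*b),88))
move((551,-60,140,-60),(550,-60.2,62,-61))
E
```

```text
(array([551.51924091, -58.92610196,  84.66414375]), np.float64(3.624482711768341)) [549.23269444 -57.60515746  88.        ] [551.29916212 -62.02719126  88.        ]
turn [-0. -0.  1.] shift cm [-0.03  0.1   7.8 ]
```

Emit:
carry_out:
  moves:
    - [[0,0,0],[0,0,3],0.6]
    - [[0,0,0],[0,0,6],0.6]
    - [[0,0,0],[0,0,7.7],0.6]
    - [[0,0,0],[0,0,7.7],0.6]
    - [[0,0,0],[0,0,7.7],0.6]

```text
clock: 3.6
ee_pos: [551.6, -59.7, 63.8]
ee_rot: [-3.141, -0.001, -1.046]
contact_force: [0.4, 1.4, 0.4]
gripper_width: 51.3
```

```bash
python3 - <<'E'
from h import *
s=readout.get_state();print(s['ee_pos'],np.degrees(s['ee_rot']),s['contact_force'])
for n in ['top','side']:
    p=vision.snapshot(n); c=proj(p,[550,-55,60]); crop(p,n+'c2.png',c,200,150,4)
E
```

```text
[551.5984693  -59.70377471  63.7815557 ] [-1.79984426e+02 -2.93805030e-02 -5.99501371e+01] [0.38494025 1.4495513  0.40525084]
topc2.png origin 279 128 scale 4
sidec2.png origin 245 170 scale 4
```

View pics/sidec2.png

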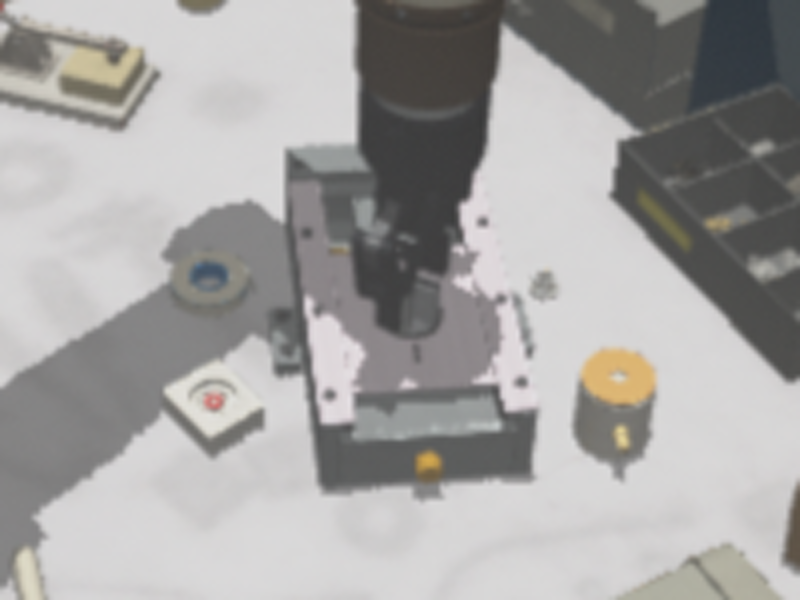

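View pics/topc2.png

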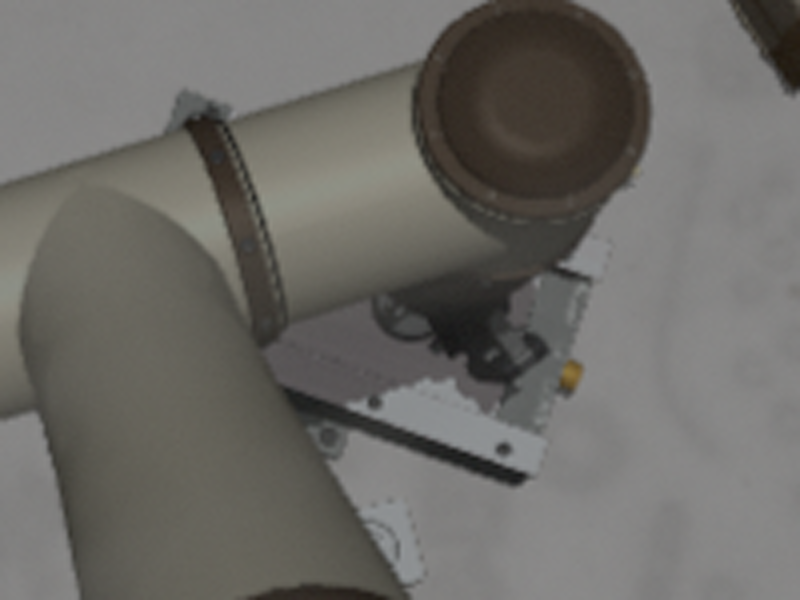

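Side view: the near finger (≈390,310 in the crop) stands left of the wing (≈425,300), and the wing sits between the jaws. Closing gently.

Emit:
carry_out:
  moves:
    - [[0,0,0],[0,0,0],0.3]
    - [[0,0,0],[0,0,0],0.2]
    - [[0,0,0],[0,0,0],0]
    - [[0,0,0],[0,0,0],0]
    - [[0,0,0],[0,0,0],0]
    - [[0,0,0],[0,0,0],0]
  newtons: 40

```text
clock: 4.3
ee_pos: [551.0, -59.9, 63.5]
ee_rot: [3.141, 0.0, -1.047]
contact_force: [-1.8, 0.2, 2.9]
gripper_width: 8.8
```

```bash
python3 - <<'E'
from h import *
s=readout.get_state();print(s['ee_pos'],np.degrees(s['ee_rot']),s['contact_force'],s['moment'],s['gripper_width'])
for n in ['side']:
    p=vision.snapshot(n); c=proj(p,[550,-55,60]); crop(p,n+'c3.png',c,160,120,5)
E
```

```text
[551.02390283 -59.91986592  63.53381144] [ 1.79992721e+02  2.47864339e-04 -5.99964581e+01] [-1.78355644  0.16181734  2.8600589 ] [ 0.08000163  0.44319406 -0.08606225] 8.770095984501687
sidec3.png origin 265 185 scale 5
```

View pics/sidec3.png

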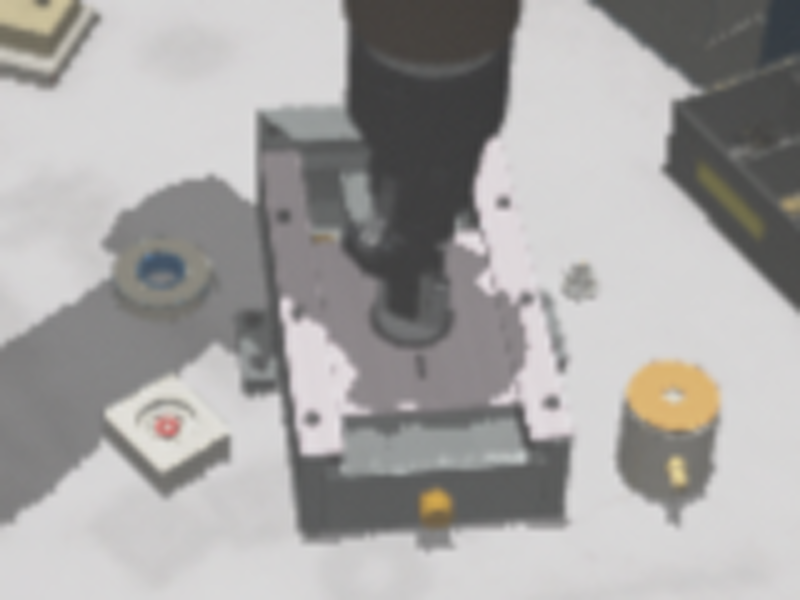

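Emit:
carry_out:
  moves:
    - [[0,0,0],[-0.54,-0.84,0],0]
    - [[0,0,0],[-1.08,-1.68,0],0]
    - [[0,0,0],[-1.62,-2.52,0],0]
    - [[0,0,0],[-2.16,-3.36,0],0]
    - [[0,0,0],[-2.7,-4.2,0],0]
    - [[0,0,0],[-3.25,-5.05,0],0]
    - [[0,0,0],[-3.52,-5.47,0],0]
    - [[0,0,0],[-3.52,-5.47,0],0]
  newtons: 60

```text
clock: 5.15
ee_pos: [581.6, -0.7, 63.3]
ee_rot: [-3.14, 0.0, -1.046]
contact_force: [-1.8, 2.6, 3.2]
gripper_width: 8.7
```

Emit:
carry_out:
  moves:
    - [[0,0,0],[0,0,0],0]
    - [[0,0,0],[0,0,0],0]

```text
clock: 5.35
ee_pos: [581.1, -1.7, 63.4]
ee_rot: [-3.141, 0.0, -1.047]
contact_force: [-2.5, 2.2, 3.2]
gripper_width: 8.6
```

```bash
python3 - <<'E'
from h import *
s=readout.get_state();print(s['ee_pos'],np.degrees(s['ee_rot']),s['contact_force'],s['moment'],s['gripper_width'])
d=s['ee_pos'][:2]-np.array([551.0,-59.9]);print(np.hypot(*d),np.degrees(np.arctan2(d[1],d[0])))
for n in ['side','top']:
    p=vision.snapshot(n); c=proj(p,[560,-30,60]); crop(p,n+'c4.png',c,160,120,5)
E
```

```text
[581.09332053  -1.7073168   63.42952014] [-1.79940524e+02  7.67037281e-03 -5.99933228e+01] [-2.53248611  2.20291556  3.18822493] [0.67826593 0.53972267 0.0216382 ] 8.597558574458944
65.5133293168043 62.655051648994835
sidec4.png origin 262 178 scale 5
topc4.png origin 287 140 scale 5
```

View pics/sidec4.png

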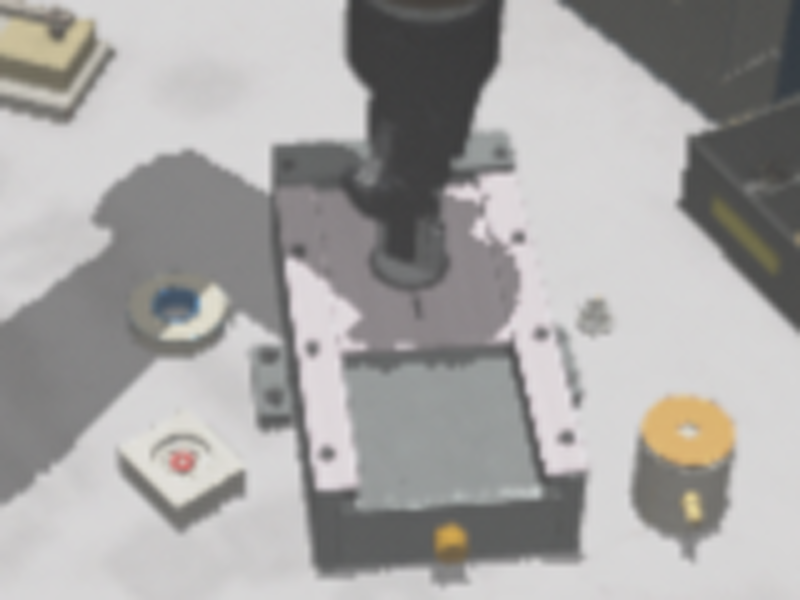

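View pics/topc4.png

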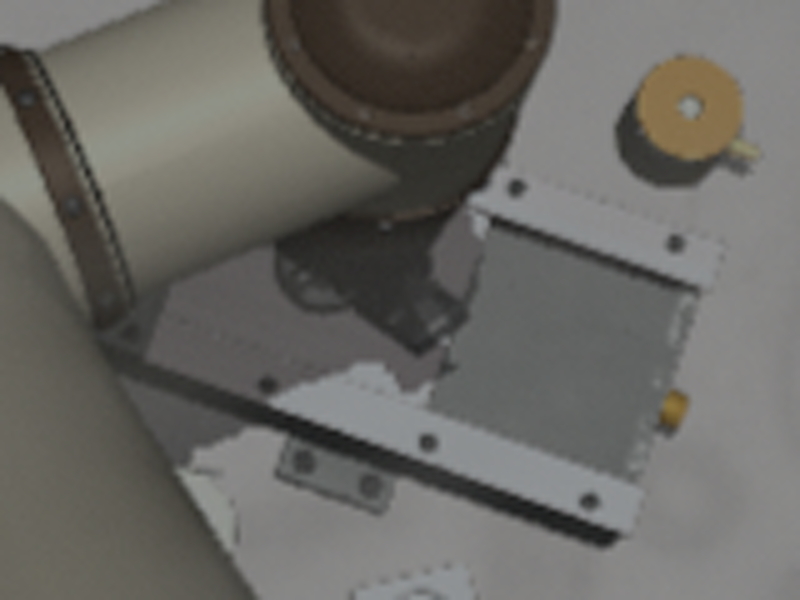

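Emit:
carry_out:
  moves:
    - [[0,0,0],[-0.22,-0.34,0],0]
    - [[0,0,0],[-0.38,-0.59,0],0]
    - [[0,0,0],[-0.38,-0.59,0],0]
    - [[0,0,0],[-0.38,-0.59,0],0]

```text
clock: 5.85
ee_pos: [584.0, 4.1, 63.2]
ee_rot: [3.141, 0.0, -1.047]
contact_force: [-2.0, 0.6, 3.4]
gripper_width: 8.4
```

Emit:
carry_out:
  moves:
    - [[0,0,0],[-0.08,-0.13,0],0]
    - [[0,0,0],[-0.08,-0.13,0],0]
    - [[0,0,0],[-0.08,-0.13,0],0]

```text
clock: 6.15
ee_pos: [584.7, 5.5, 63.2]
ee_rot: [3.141, 0.0, -1.047]
contact_force: [-1.4, 0.2, 4.2]
gripper_width: 8.7
```

Emit:
carry_out:
  moves:
    - [[0,0,0],[-0.08,-0.13,0],0]
    - [[0,0,0],[-0.08,-0.13,0],0]
    - [[0,0,0],[-0.08,-0.13,0],0]

```text
clock: 6.45
ee_pos: [585.5, 6.9, 63.3]
ee_rot: [3.142, 0.0, -1.047]
contact_force: [-2.8, -0.1, 3.5]
gripper_width: 8.3
```

Emit:
carry_out:
  moves:
    - [[0,0,0],[-0.08,-0.13,0],0]
    - [[0,0,0],[-0.08,-0.13,0],0]
    - [[0,0,0],[-0.08,-0.13,0],0]

```text
clock: 6.75
ee_pos: [585.7, 7.5, 63.1]
ee_rot: [3.14, -0.0, -1.047]
contact_force: [-3.3, -3.5, 3.3]
gripper_width: 8.5
```

Emit:
carry_out:
  moves:
    - [[0,0,0],[-0.08,-0.13,0],0]
    - [[0,0,0],[-0.08,-0.13,0],0]
    - [[0,0,0],[-0.08,-0.13,0],0]

```text
clock: 7.05
ee_pos: [585.7, 7.7, 63.0]
ee_rot: [3.137, -0.0, -1.048]
contact_force: [-3.5, -7.6, 3.3]
gripper_width: 8.8
```

Emit:
carry_out:
  moves:
    - [[0,0,8],[0,0,-0.1],0]
    - [[0,0,16],[0,0,-0.1],0]
    - [[0,0,24],[0,0,-0.1],0]
    - [[0,0,32],[0,0,-0.1],0]
    - [[0,0,40],[0,0,-0.1],0]
    - [[0,0,45],[0,0,-0.1],0]
    - [[0,0,45],[0,0,-0.1],0]

```text
clock: 7.75
ee_pos: [585.3, 7.7, 63.7]
ee_rot: [3.138, -0.003, -1.835]
contact_force: [-3.8, -7.2, 2.1]
gripper_width: 8.7
```

```bash
python3 - <<'E'
from h import *
s=readout.get_state();print(s['ee_pos'],np.degrees(s['ee_rot']),s['contact_force'],s['moment'],s['gripper_width'],s['qpos'])
E
```

```text
[585.26618381   7.6552719   63.65321115] [ 179.79072187   -0.20013915 -105.1319576 ] [-3.75330853 -7.21557407  2.11814289] [-2.3460514   1.02368901 -0.0427173 ] 8.74079792987591 [ 0.29015839  0.48970249 -0.29458469  0.00147278 -0.79145391 -0.55530493]
```

Emit:
carry_out:
  moves:
    - [[0,0,6],[0,0,0],0]
    - [[0,0,12.2],[0,0,0],0]
    - [[0,0,12.2],[0,0,0],0]
    - [[0,0,12.2],[0,0,0],0]
    - [[0,0,12.2],[0,0,0],0]

```text
clock: 8.25
ee_pos: [585.2, 7.7, 63.6]
ee_rot: [3.139, -0.004, -2.047]
contact_force: [-4.7, -7.6, 1.7]
gripper_width: 8.8
```

```bash
python3 - <<'E'
from h import *
s=readout.get_state();print(s['ee_pos'],np.degrees(s['ee_rot']),s['contact_force'],s['moment'],s['gripper_width'])
for n in ['side','top']:
    p=vision.snapshot(n); c=proj(p,[570,-10,60]); crop(p,n+'c5.png',c,130,100,6)
E
```

```text
[585.18905528   7.66822071  63.63590897] [ 179.82524538   -0.24101493 -117.25800846] [-4.72733766 -7.55342224  1.66612637] [-2.26640534  1.11696696 -0.04572239] 8.832184141816885
sidec5.png origin 276 182 scale 6
topc5.png origin 291 147 scale 6
```

View pics/sidec5.png

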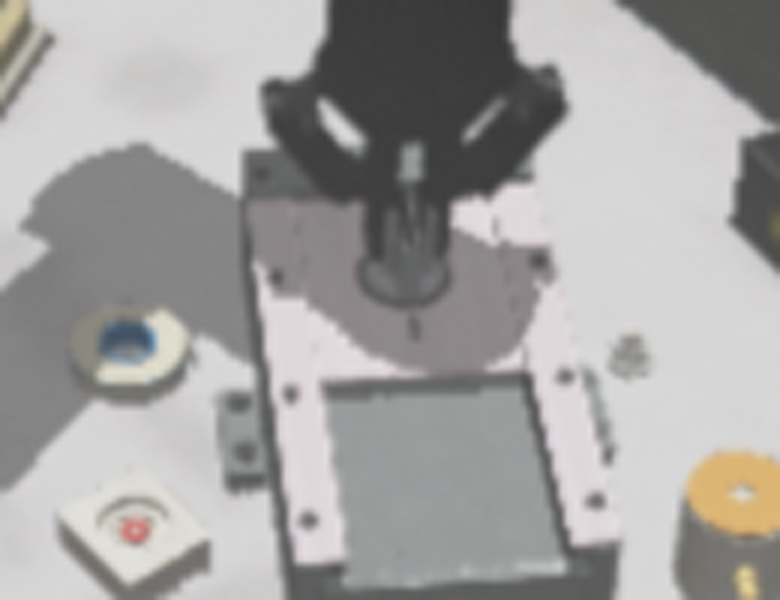

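View pics/topc5.png

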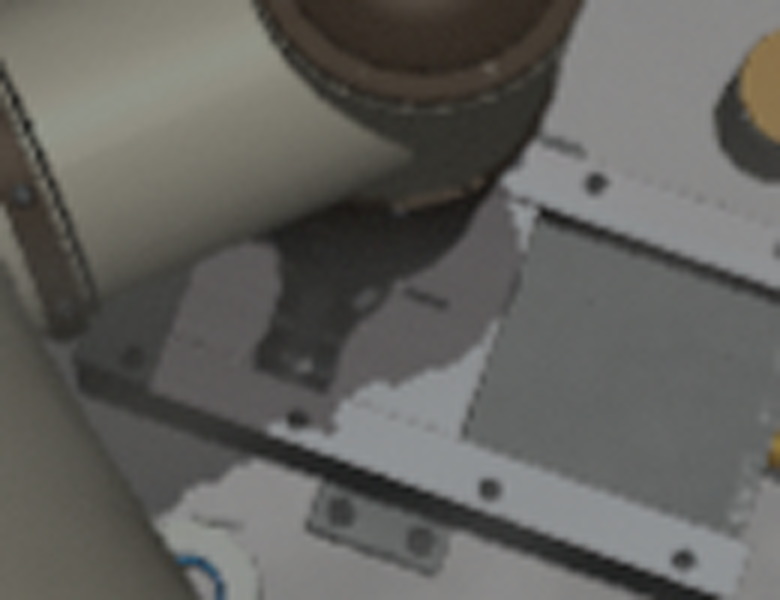

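Emit:
carry_out:
  moves:
    - [[0,0,0],[0.05,0,0],0]
    - [[0,0,0],[0.05,0,0.15],0]
    - [[0,0,0],[0.05,0,0.3],0]
    - [[0,0,0],[0.05,0,0.3],0]
    - [[0,0,0],[0.05,0,0.3],0]
  newtons: 100

```text
clock: 8.85
ee_pos: [585.2, 7.6, 61.3]
ee_rot: [3.139, -0.004, -2.046]
contact_force: [-6.5, -6.8, 6.9]
gripper_width: 8.3
```

Emit:
carry_out:
  moves:
    - [[0,0,0],[0,0,0.15],0]
    - [[0,0,0],[0,0,0.3],0]
    - [[0,0,0],[0,0,0.3],0]
    - [[0,0,0],[0,0,0.3],0]

```text
clock: 9.25
ee_pos: [585.3, 7.6, 59.1]
ee_rot: [3.139, -0.004, -2.046]
contact_force: [-7.0, -6.2, 9.5]
gripper_width: 8.3
```

Emit:
carry_out:
  moves:
    - [[0,0,0],[0,0,0.15],0]
    - [[0,0,0],[0,0,0.15],0]
    - [[0,0,0],[0,0,0.15],0]

```text
clock: 9.55
ee_pos: [585.4, 7.5, 59.0]
ee_rot: [3.14, -0.004, -2.045]
contact_force: [-8.6, -5.3, 17.4]
gripper_width: 7.7
```

Emit:
carry_out:
  moves:
    - [[0,0,0],[0,0,0.15],0]
    - [[0,0,0],[0,0,0.15],0]
    - [[0,0,0],[0,0,0.15],0]

```text
clock: 9.85
ee_pos: [585.5, 7.5, 58.9]
ee_rot: [3.141, -0.004, -2.045]
contact_force: [-11.7, -5.9, 22.7]
gripper_width: 8.2
```

Emit:
carry_out:
  moves:
    - [[0,0,0],[0,0,0.15],0]
    - [[0,0,0],[0,0,0.15],0]
    - [[0,0,0],[0,0,0.15],0]

```text
clock: 10.15
ee_pos: [585.6, 7.5, 58.8]
ee_rot: [3.141, -0.004, -2.044]
contact_force: [-14.2, -4.7, 30.6]
gripper_width: 7.9
```

Emit:
carry_out:
  moves:
    - [[0,0,0],[0,0,-0.2],0]
    - [[0,0,0],[0,0,-0.2],0]
    - [[0,0,0],[0,0,-0.2],0]
    - [[0,0,0],[0,0,-0.2],0]
    - [[0,0,0],[0,0,-0.2],0]

```text
clock: 10.65
ee_pos: [585.5, 7.5, 58.9]
ee_rot: [3.14, -0.004, -2.045]
contact_force: [-10.3, -5.4, 22.0]
gripper_width: 7.7
```

```bash
python3 - <<'E'
from h import *
for n in ['side','top']:
    p=vision.snapshot(n); c=proj(p,[570,-10,60]); crop(p,n+'c6.png',c,130,100,6); save(p,n+'6.png')
    for t in ['wing_grip','seal_block_1','tape_roll_1','spare_nest','clear_cap_11','oil_bottle']: print(t,[(r['conf'],np.round(r['location'],1)) for r in look_for(t,p)][:1])
s=readout.get_state();print(s['ee_pos'],np.degrees(s['ee_rot']),s['contact_force'],s['moment'],s['gripper_width'],s['clock'])
E
```

```text
sidec6.png origin 276 182 scale 6
wing_grip [(0.42, array([574.9,  -6.2,  53.8]))]
seal_block_1 [(0.77, array([420.9, -26.9,  14.4]))]
tape_roll_1 [(0.54, array([481.8,  63.3,  12.1]))]
spare_nest [(0.61, array([ 619.7, -180.3,   41.7]))]
clear_cap_11 []
oil_bottle [(0.78, array([637.1, 350.4,  51.6]))]
topc6.png origin 291 147 scale 6
wing_grip [(0.41, array([633. , 352.6,  67.1]))]
seal_block_1 [(0.85, array([427.8, -22. ,  21.2]))]
tape_roll_1 [(0.46, array([494.3,  62. ,  14.4]))]
spare_nest [(0.96, array([ 626.5, -162. ,   50.8]))]
clear_cap_11 []
oil_bottle [(0.68, array([636.3, 353. ,  67.5]))]
[585.43240279   7.53886419  58.91279029] [ 179.92767737   -0.20797264 -117.16197365] [-9.83122775 -5.01886612 22.08170584] [-1.61955362  3.19182516 -0.01577335] 7.625330268112146 11.35
```

View pics/sidec6.png

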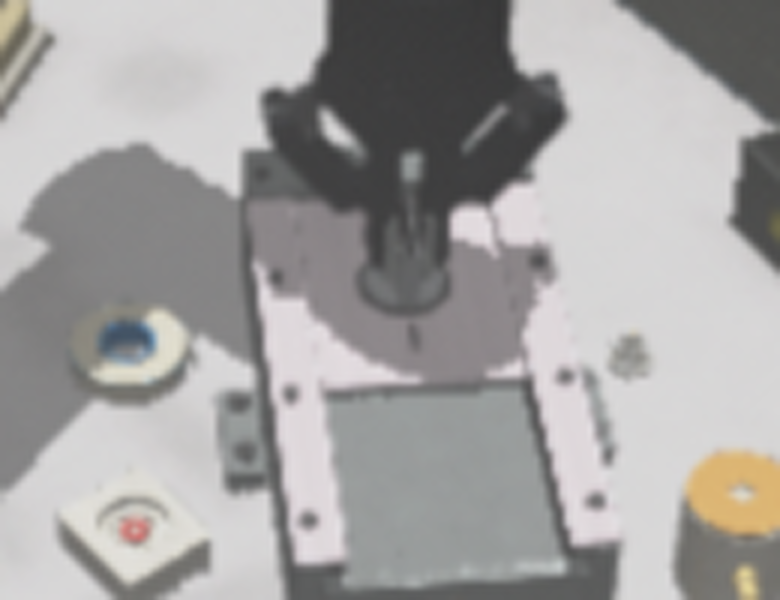

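View pics/topc6.png

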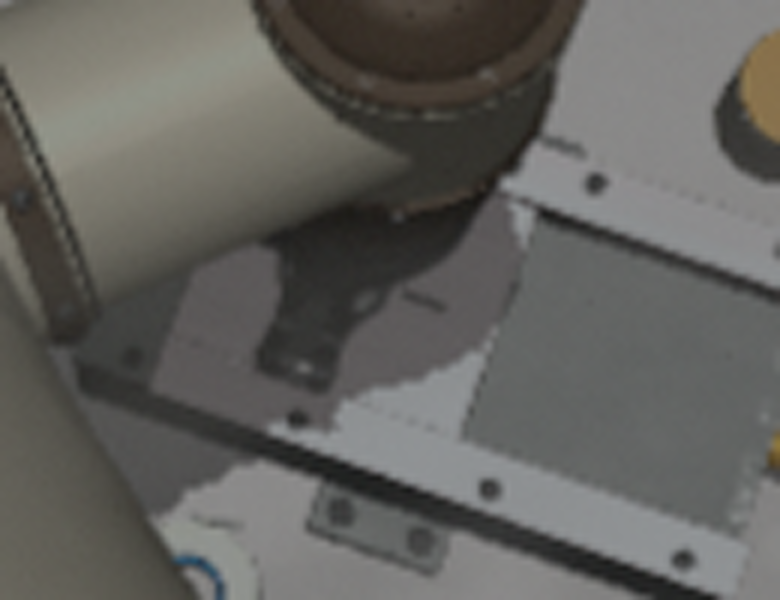

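The cover is down: its near edge in the side view dropped from row ≈378 to ≈386 of the crop, the wing is in line with the index line at (413,335), and the neighbouring objects have not moved.

```bash
python3 - <<'E'
from h import *
print(workorder.finish_job())
s=readout.get_state();print(s['ee_pos'],s['contact_force'],s['clock'])
E
```

```text
the job is handed in; nothing more can be done
None
the job is handed in; nothing more can be done
```

The chamber is closed and the job is handed in, with the arm still gripping the wing and pressing the cover down at about 22 N. The run took about 11.4 s of the 38 s allowed.

**What I did**
- **Slide:** I gripped the wing and slid the cover about 75 mm, until the push met a firm stop at about 8 N. That was within about 1 mm of the home point I had measured.
- **Turn:** I turned the fastener clockwise about 57° to line up with the index lines. The tool angle of −117.2° agrees with the measured chamber axis to about 0.1°.
- **Press:** I pressed the wing down about 4.7 mm from where it stood after turning. Resistance rose to about 9.5 N and then became stiff. Being far past the 1.5 mm block, that means the key went into its slot and the cover is on its seal.

**Last checks**
- **Pictures:** The final side picture shows the cover lowered and the wing in line. The blocks, tape roll, spare nest and clear cap look unmoved in the pictures. The bottle is outside the close-ups, but both cameras place it where it was.
- **Network misses:** The network did not report the clear cap in either last picture, though it shows in the side picture. Its reports for the wing were weak, and the one from the top camera was wrong, because the gripper hides the wing.
- **Side load:** About 10 N of sideways load on the grip remained at the end, and I left it.
- **Wing grip height:** My two-view height for the wing top came out 84–85 mm, against the 88 mm in the text.

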